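# Fit a bayonet filter cartridge at the sushi counter and turn the water on

### The arm

A 6-joint arm with a two-finger parallel gripper is mounted at the origin on the work surface. World frame = base frame: x ahead of the robot, y to its left, z up, the work surface at z = 0. Lengths are in mm, angles in rad, forces in N, time in s.
With the tool pointing down it reaches from about 300 to 775 mm from the base axis. Payload 14.6 kg.
Tool frame: the origin (TCP) lies where the fingers leave the gripper's body, on its centre line; the fingertips stand 97 mm ahead of it and the grasp point (between the pads) lies ahead of it (grip_depth is the z of the grasp point in the tool frame, in mm); z points along the fingers, y is the line along which they close (so a half turn about z gives the same grasp; the last joint's range is limited). The gripper opens to 94 mm and grips with 3 to 60 N. Pads are 16 mm wide; open, the fingers measure 119 mm over their backs; the gripper's body (75 mm by 177 mm) begins 78 mm behind the grasp point.
Start: joints at [-1.391, 0.3, 1.521, -0, 1.321, -0.067], TCP at [134.36, -533.327, 302.646] pointing down, gripper open.
Joint ranges: [-3.03, 3.03], [-0.79, 2.21], [0.23, 2.52], [-1.04, 4.18], [0, 3.07], [-2.55, 2.55]. Speed limits (rad/s): [2.22, 2.22, 2.57, 3.14, 3.14, 3.14].

### API

Orientations are given as [roll, pitch, yaw] about the fixed x, y, z axes, in that order (R = Rz(yaw) Ry(pitch) Rx(roll)).
In Python, from cell import read_state, camera, sign_off, regions_of, spot_point, grip_depth gives the robot as it stands. The module is installed in compiled form; this text tells all that it offers.
- The arm moves only by the tool send_rows, never from a script. Its argument "series" is a list of rows, each a list of 3 entries, a list of its own where there are three numbers: the shift along the world's x, y, z in mm, then the turn about the world's z in degrees, then the closure, from -1 (fully open) to 1 (shut), so that 0 is half open. A call has 1 to 12 rows; each row shifts and turns the commanded pose from where the row before left it; what a row does not reach is not made up. A row lasts 1/10 s, in which the tool goes at most 50 mm and 8.59 degrees, less where a joint would pass 70% of its speed; a pose out of reach is approached as far as the arm can. A call is refused whole if a number of a shift passes 50 or a number of a turn 8.59, either way. A call with a gripper value outside its range is refused whole. The fingers move at their own pace and stop on an object; "squeeze" is the grip in N (left out, the last holds). Time passes only in rows, so rows that do not move let the fingers close. It gives the time, the measured TCP pose, the force, the opening and the grip force at its end, in the units of the state.
- read_state(): the state, without advancing time (a new reading comes with each control period).
- camera(name): name is "side" or "top"; returns a dict with "color" (384x512x3 uint8, blue, green, red), "fx", "fy", "cx", "cy" (pixels), "dist" ([k1, k2, p1, p2, k3] as OpenCV has them; the pictures are not rectified), "camera_from_world" (4x4, takes a point from world to camera coordinates). Camera axes: x right, y down, z forward; pixel columns grow to the right and rows downward; lengths in mm; the calibration is good to about 2 mm. A picture is of the moment at which its call begins. There is no depth.
- sign_off(): hands the job in; it is judged then, once.
Trained networks look in a picture, given as the dict that the camera call returned (one of the last four; its "shot" number tells which), for a name from the list of things; names that differ only in an ending like _2 or _b are one class to them, and where a whole thing is asked for, a point or a joint stands for the part that bears it (a point fixed in the world has none). Each returns a list of dicts, best first, with "confidence" (0 to 1); they miss things now and then, are a little off and sometimes report something else, mostly with a low value. They report only what shows in the picture. A call takes as long as a camera call. They do not tell look-alikes from the thing itself.
- regions_of(thing, picture): "mask" (384x512 bool, what is visible of it).
- spot_point(thing, picture): "point" ([x, y, z] in mm, in the coordinates of the camera as it stood for that picture, good to about 4 mm: a listed point, or the origin of a listed thing).
The state is a dict: "clock": time; "joints": joint angles; "qd": joint speeds; "effort": joint torques, N m; "eef_pos": TCP position; "eef_rot": TCP orientation; "wrist_force": force on the tool from outside, world axes, zero at the start; "moment": the same for the moment, N m; "finger_gap": finger opening in mm; "finger_force": force on a finger pad.
Only numpy, scipy, OpenCV 4.12 (cv2) and the standard library are available. Lean on these libraries where they do the work, as an engineer would, in place of code of your own. Each camera call takes 0.05 s, during which the arm holds its last target. There are 200 camera calls.

### The job

Fit the new filter cartridge (the one standing upright on the counter) into the empty head of the water filter: find the entry slots by feel, push it in against its spring, turn it a quarter turn clockwise until it stops and let the spring lock it, without ever forcing it. Once it is locked and let go, open the inlet valve fully; the water must not be turned on before. Leave everything else on the counter where it is.

Things in the scene. Friction and masses are not known exactly. Their poses are not given: they have to be found in the camera images.
- cartridge: New water-filter cartridge standing upright on the counter, 131.5 mm tall, 0.2 to 0.4 kg. Origin: centre of its underside (the flat foot of the neck), z up along its axis. Grey neck 34 mm across (3 mm bevel at the foot) up to z = 31.5 mm, then a white barrel 58 mm across up to z = 101.5 mm, then a flat grip rib on top.
- cartridge_rib (a point): Middle of the cartridge's grip rib, 116.5 mm above its origin. The rib is 46 mm long (along the cartridge's x, parallel to the cross pin), 12 mm thick (along its y) and 30 mm high (z = 101.5 to 131.5 mm).
- cartridge_pin (a point): Middle of the round cross pin through the neck, 9 mm above the cartridge's origin: 6 mm thick, along the cartridge's x axis, its two ends sticking out to 23 mm from the axis. The ends are alike, so half a turn makes no difference.
- head: The EMPTY filter head: white round housing 72 mm across and 80 mm tall, fixed on the steel tray. Origin: centre of its underside, z up; its rim is at z = 80 mm. Contact forces between cartridge and head adding up to over 60 N (pushed, jammed sideways or wrung round) break its ring; turning takes about 0.1 N m, and 0.25 N m at the stop is ample.
- head_mouth (a point): Centre of the head's mouth, level with the rim. In it a black bayonet ring, flat top level with the rim, bore 37 mm, two opposite entry slots 9 mm wide for the pin ends. They lie along the head's x, but for the ring, which may sit turned up to 0.80 rad either way, not measured: rest the pin lightly on the ring (cartridge origin then 74 mm above the head's) and turn until it drops in.
- head_seat (a point): Top of the spring seat in the head at rest, 66 mm above the head's origin. Once in the slots the pin drops 8 mm until the neck's foot meets it; let go, the cartridge stands there by itself. From there the spring pushes back with 5 N, rising 0.7 N per mm to 16 N at its solid stop 16 mm further down (cartridge origin 50 mm above the head's).
- head_locked (a point): Where the cartridge's origin is when locked, 57 mm above the head's. To lock: push its origin down to between 50 and 54 mm (pin below the ledge), turn clockwise seen from above 90 to 102 deg (the pin has play in the slots) to the stop, let off: the spring lifts the pin 3 mm into a notch. Not turned far enough, the spring holds it at 54 mm or throws it back to 66 mm.
- fitted_head: The other filter head, alike, but with a cartridge already locked in it (its top 188.5 mm above the head's underside, its rib along y). The two heads stand 130 mm apart on the tray; either may be the left one. Origin: centre of its underside.
- inlet_valve (a joint): Angle of the inlet valve's lever, rad: 0 = shut (lever across the pipe, along the tray's -x), 1.571 = fully open (lever along the pipe, along the tray's +y, away from the heads). It opens clockwise seen from above and stays where it is left; moving it takes 0.12 N m. It starts within 0.1 of shut.
- valve_pivot (a point): Point on the vertical axis of the inlet valve's lever, at mid height of the lever's grip; its frame is the tray's (heads and pipe lie along y). The valve sits in the pipe beyond the heads, 121 mm from the nearer head.
- valve_tip (a point): Point on the lever's centre line at mid height of its black grip, 80 mm from the pivot. The grip is 13 mm wide, 14 mm high (7 mm above and below this point) and reaches from 32 to 87 mm from the pivot; nothing is under it down to the tray, save the pipe (26 mm below this point) once it is open.
- spent_cartridge: The old cartridge, same shape, yellowed, lying on its side in a small grey tub behind; leave it. Origin under the middle of its length.
- soy_bottle: Brown soy sauce bottle, 58 mm across, 150 mm tall; leave it.
- tea_cup_a: White tea cup, 76 mm across, 75 mm tall; leave it.
- tea_cup_b: Blue tea cup, 76 mm across, 75 mm tall; leave it.
- chopstick_bucket: Grey bucket of chopsticks, 110 mm across, 190 mm tall; leave it.
- tongs: Steel serving tongs lying flat, 180 mm long, 14 mm high; leave them.
Mind the look-alikes: they are no part of the job. What is shaped like the cartridge but yellow is not meant.

How it is judged (in metres and radians):
On the way, in this order (a step that is already met when the one before it is completed fails the run):
1. the new cartridge is locked in the empty head (lifted into the notch by the spring) and let go (z of cartridge in the frame of head between 0.0553 and 0.0602 m and horizontal distance between cartridge and head below 0.004 m and angle between cartridge's own z axis and vertical below 0.1 rad and contact force between the fingers and cartridge below 0.3 N), for 0.3 s.
2. the inlet valve is fully open (value of joint inlet_valve above 1.4 rad), for 0.2 s.
At the end, for the whole second after the job is handed in: The new cartridge sits locked in the formerly empty head, let go and at rest: its origin 55.3 to 60.2 mm above the head's (57 nominal), within 4 mm of its axis and within 0.10 rad of upright; the inlet valve stands at 1.4 rad or more (all of step 1 and value of joint inlet_valve above 1.4 rad and linear speed of cartridge below 0.01 m/s); the robot touches nothing.
It fails at once if the cartridge is forced: over 60 N between the new cartridge and the empty head (contact force between cartridge and head above 60 N).
It fails at once if the inlet valve is opened past 0.3 rad while the cartridge is not locked (value of joint inlet_valve above 0.3 rad and not (z of cartridge in the frame of head between 0.0553 and 0.0602 m and horizontal distance between cartridge and head below 0.004 m and angle between cartridge's own z axis and vertical below 0.1 rad)).
It fails at once if a bystander (spent cartridge, soy bottle, tea cup, chopstick bucket, tongs) is shifted by over 30 mm or tipped over (distance of any of spent_cartridge, soy_bottle, tea_cup_a, tea_cup_b, chopstick_bucket, tongs from where it was at the start of the episode above 0.03 m or angle between any of spent_cartridge, soy_bottle, tea_cup_a, tea_cup_b, chopstick_bucket, tongs's own z axis and vertical above 0.5 rad).
It also fails if it takes over 72 s, if anything falls off the work surface, if the arm or the gripper's body presses on something with over 40 N, if the wrist force passes 120 N, or if a joint passes its speed limit or range.

## Working session

There is one attempt and no reset: what is moved stays moved. The work goes in short steps, Python scripts to look and compute and a tool call to move; the robot and the scene stay as the last step left them, time stands still between calls to the robot, and variables do not carry over. Pictures are saved under pics/ and viewed, at most 10 in all, crops included, and the job is handed in when it is done.

Besides the shell and the picture viewer there is one more tool, called in YAML: its name, and indented under it one key for each argument. send_rows: Moves the arm, as the interface text tells. Its arguments: {"type":"object","properties":{"series":{"type":"array"},"squeeze":{"type":"number"}},"required":["series"]}

```bash
mkdir -p pics
cat > h.py <<'E'
import numpy as np, cv2
from cell import *
def w(pic,p):
    T=np.linalg.inv(np.array(pic["camera_from_world"])); return (T@np.r_[p,1])[:3]
def px(pic,P):
    T=np.array(pic["camera_from_world"]);K=np.array([[pic["fx"],0,pic["cx"]],[0,pic["fy"],pic["cy"]],[0,0,1.]])
    return cv2.projectPoints(np.float64(P).reshape(-1,1,3),cv2.Rodrigues(T[:3,:3])[0],T[:3,3],K,np.float64(pic["dist"]))[0].reshape(-1,2)
E
python3 - <<'E'
from h import *
s=read_state(); print({k:np.round(v,3).tolist() for k,v in s.items()}, grip_depth)
ims=[]
for c in("side","top"):
    p=camera(c); ims.append(p["color"].copy())
    print(c,np.round(np.linalg.inv(p["camera_from_world"])[:3],2).tolist(),p["fx"])
    for n in("cartridge","cartridge_rib","cartridge_pin","head","head_mouth","fitted_head","valve_pivot","valve_tip","spent_cartridge","soy_bottle","tea_cup_a","chopstick_bucket","tongs"):
        print(n,[(np.round(w(p,d["point"]),0).tolist(),round(d["confidence"],2)) for d in spot_point(n,p)[:4]])
    cv2.imwrite(f"pics/{c}0.png",p["color"])
E
```

```text
{'clock': 0.0, 'joints': [-1.391, 0.3, 1.522, 0.0, 1.321, -0.067], 'qd': [-0.0, 0.001, -0.0, 0.001, 0.001, 0.003], 'effort': [0.0, -53.181, -35.274, 0.071, 0.024, -0.0], 'eef_pos': [134.325, -533.182, 302.081], 'eef_rot': [-3.14, -0.0, 0.247], 'wrist_force': [0.675, 0.52, -0.445], 'moment': [-0.019, -0.041, 0.034], 'finger_force': 0.0, 'finger_gap': 94.017} 78.39999999999999
side [[-0.98, -0.14, 0.14, 338.76], [-0.2, 0.68, -0.71, 1118.97], [0.0, -0.72, -0.69, 1132.21]] 432.0486447715059
cartridge [([424.0, -401.0, -5.0], 0.79), ([510.0, -390.0, 0.0], 0.7), ([470.0, -289.0, -1.0], 0.58)]
cartridge_rib [([505.0, -391.0, 117.0], 0.84), ([415.0, -404.0, 119.0], 0.81), ([472.0, -287.0, 113.0], 0.53), ([594.0, 91.0, 58.0], 0.51)]
cartridge_pin [([507.0, -390.0, 14.0], 0.79), ([471.0, -295.0, 9.0], 0.68), ([418.0, -409.0, 10.0], 0.59), ([602.0, 211.0, 70.0], 0.51)]
head [([595.0, 87.0, 4.0], 0.9)]
head_mouth [([596.0, 90.0, 86.0], 0.81), ([645.0, 430.0, 3.0], 0.65)]
fitted_head [([582.0, -39.0, 4.0], 0.91)]
valve_pivot [([597.0, 211.0, 68.0], 0.92), ([592.0, 87.0, 74.0], 0.74), ([427.0, 533
[... 660 characters left out ...]
605.0, 215.0, 64.0], 0.41)]
cartridge_pin [([472.0, -289.0, 7.0], 0.86), ([419.0, -404.0, 5.0], 0.81), ([508.0, -387.0, 4.0], 0.74)]
head [([592.0, 93.0, -1.0], 0.82), ([723.0, -144.0, -0.0], 0.68)]
head_mouth [([593.0, 93.0, 80.0], 0.67)]
fitted_head [([584.0, -37.0, 2.0], 0.87), ([725.0, -144.0, -1.0], 0.33)]
valve_pivot [([604.0, 213.0, 64.0], 0.91), ([591.0, 95.0, 65.0], 0.72)]
valve_tip [([522.0, 228.0, 62.0], 0.69)]
spent_cartridge [([733.0, -321.0, 5.0], 0.75)]
soy_bottle [([721.0, -144.0, -1.0], 0.85), ([594.0, 94.0, 83.0], 0.46)]
tea_cup_a [([356.0, -165.0, -7.0], 0.79), ([374.0, 397.0, -2.0], 0.78)]
chopstick_bucket [([645.0, 436.0, 1.0], 0.93)]
tongs [([425.0, 539.0, -1.0], 0.53)]
```

View pics/side0.png

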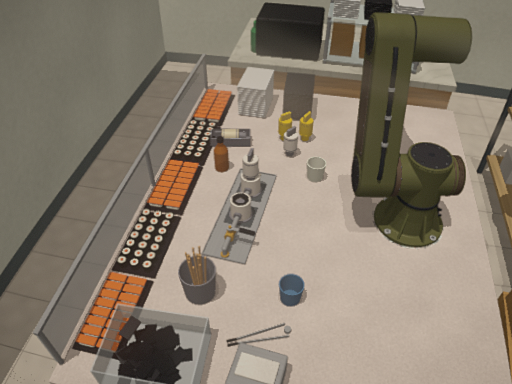

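View pics/top0.png

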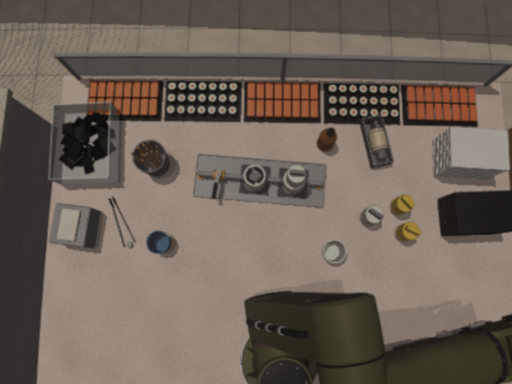

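The side view shows the white cartridge at (291,143) next to two yellow look-alikes, the empty head at (241,203) and the valve lever at (235,232). The top view shows the white cartridge at (374,215), the head at (255,176) and the lever at (216,185). Next I'll crop in to get the rib angle and the slots.

Run:
```python
from h import *
ims=[]
for c,P in(("side",[(291,140),(241,205)]),("top",[(374,215),(255,176)])):
    im=cv2.imread(f"pics/{c}0.png")
    ims.append(np.hstack([cv2.resize(im[y-20:y+20,x-26:x+26],None,fx=7.5,fy=7.5,interpolation=cv2.INTER_CUBIC) for x,y in P]))
cv2.imwrite("pics/crop.png",np.vstack(ims))
```

```text
(no output)
```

View pics/crop.png

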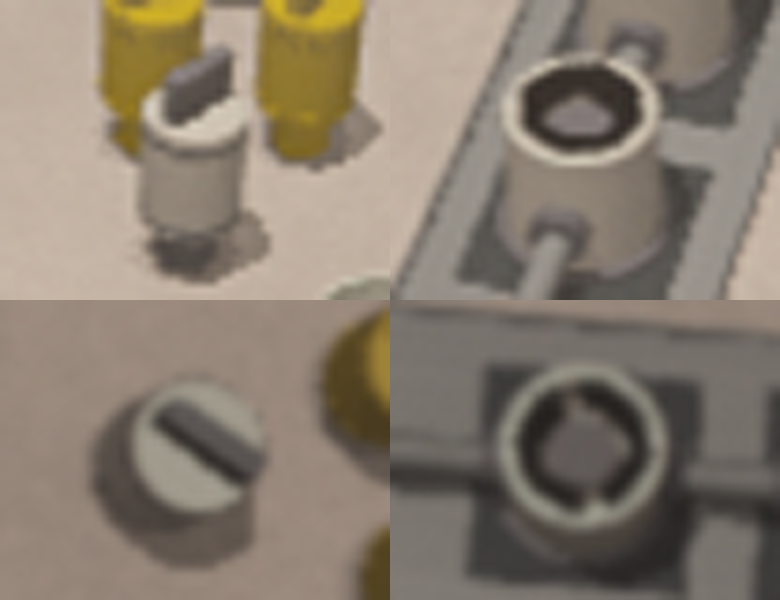

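```bash
cat >> h.py <<'E'
def plane(pic,uv,z):
    T=np.linalg.inv(np.array(pic["camera_from_world"]));K=np.array([[pic["fx"],0,pic["cx"]],[0,pic["fy"],pic["cy"]],[0,0,1.]])
    n=cv2.undistortPoints(np.float64(uv).reshape(-1,1,2),K,np.float64(pic["dist"])).reshape(-1,2)
    d=np.c_[n,np.ones(len(n))]@T[:3,:3].T; o=T[:3,3]
    return o+d*((z-o[2])/d[:,2])[:,None]
def rect(pic,c,z,half,s=4):
    # ortho picture of plane z about c; s px per mm; rows: -x, cols: -y
    n=int(2*half*s); i,j=np.mgrid[0:n,0:n]
    P=np.stack([c[0]+half-i/s,c[1]+half-j/s,np.full(i.shape,float(z))],-1)
    m=px(pic,P).astype(np.float32).reshape(n,n,2)
    return cv2.remap(pic["color"],m[...,0],m[...,1],cv2.INTER_CUBIC)
E
python3 - <<'E'
from h import *
rows=[]
for c in("top","side"):
    p=camera(c)
    a=[rect(p,(471,-289),131.5,37.5),rect(p,(593,91),80,50,3),]
    rows.append(np.hstack([cv2.resize(x,(300,300)) for x in a]))
im=np.vstack(rows)
for k in(0,300):
    for j in(0,300): cv2.drawMarker(im,(j+150,k+150),(0,0,255),0,8)
    cv2.circle(im,(450,150+k),108,(0,255,0),1)
cv2.imwrite("pics/rect.png",im)
E
```

```text
(no output)
```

View pics/rect.png

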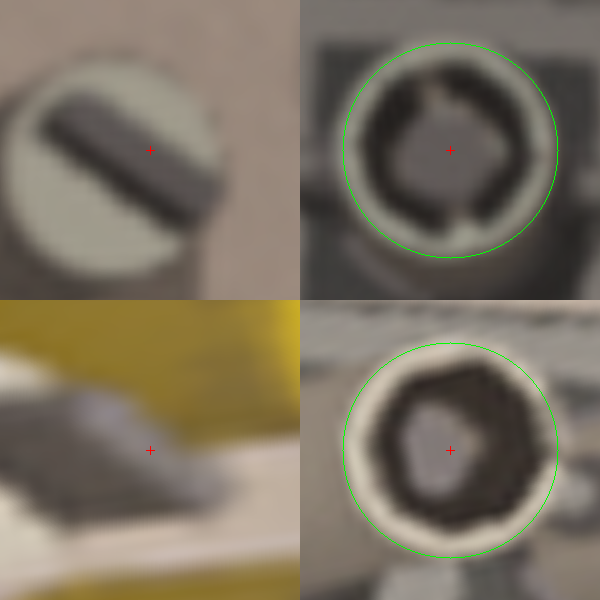

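Both views put the head's mouth within about 1 mm of (593,91). The slots run from (432,92) to (460,218) in the rectified crop, so their yaw is about 0.22 rad. The rib yaw is about 0.95 rad. I'll refine both centres with a circle fit.

```bash
cat >> h.py <<'E'
def circ(pic,c,z,r,R=5,sgn=1,skip=None):
    h=r+R+6; s=4; g=cv2.GaussianBlur(rect(pic,c,z,h,s),(0,0),3).astype(np.float32)
    t=np.linspace(0,2*np.pi,180,endpoint=False); best=[]
    for dx in np.arange(-R,R+.1,.5):
        for dy in np.arange(-R,R+.1,.5):
            def samp(q): 
                i=((h-dx-q*np.cos(t))*s).astype(int);j=((h-dy-q*np.sin(t))*s).astype(int); return g[i,j]
            d=np.linalg.norm(samp(r-1.5)-samp(r+1.5),axis=1)
            best.append((np.median(d),c[0]+dx,c[1]+dy))
    best=sorted(best)[::-1][:8]; return np.round(np.average(best,axis=0,weights=None),1)
E
python3 - <<'E'
from h import *
for c in("top","side"):
    p=camera(c); print(c,circ(p,(471,-289),101.5,29),circ(p,(593,91),80,36))
    print([(np.round(w(p,d["point"]),0).tolist(),round(d["confidence"],2)) for n in("valve_pivot","valve_tip") for d in spot_point(n,p)[:1]])
E
```

```text
top [  41.6  470.8 -287.8] [ 56.8 593.6  92.6]
[([604.0, 214.0, 65.0], 0.69), ([591.0, 96.0, 67.0], 0.62)]
side [  42.3  472.4 -288.5] [ 55.1 593.9  89.8]
[([601.0, 209.0, 68.0], 0.87), ([526.0, 220.0, 70.0], 0.67)]
```

send_rows:
  series:
    - [[50,30,0],8,-1]
    - [[50,40,0],8,-1]
    - [[50,40,0],8,-1]
    - [[50,40,0],8,-1]
    - [[50,40,0],8,-1]
    - [[47,35,0],0,-1]
    - [[40,19,0],0,-1]
    - [[0,0,0],0,-1]

```text
clock: 2.6
eef_pos: [416.8, -331.3, 302.6]
eef_rot: [3.141, -0.001, 0.949]
wrist_force: [-0.4, -1.2, 0.2]
finger_gap: 93.7
finger_force: 0.0
```

```bash
cat >> h.py <<'E'
def st():
    s=read_state(); print({k:np.round(s[k],2).tolist() for k in("clock","joints","eef_pos","eef_rot","wrist_force","moment","finger_gap","finger_force")})
E
python3 -c "from h import *;st()"
```

```text
{'clock': 2.6, 'joints': [-0.74, 0.26, 1.57, 0.0, 1.31, -0.12], 'eef_pos': [416.77, -331.31, 302.58], 'eef_rot': [3.14, -0.0, 0.95], 'wrist_force': [-0.42, -1.16, 0.17], 'moment': [-0.03, -0.03, 0.01], 'finger_gap': 93.7, 'finger_force': 0.0}
```

send_rows:
  series:
    - [[20,16,0],0,-1]
    - [[20,16,0],0,-1]
    - [[14.7,10.8,0],0,-1]
    - [[0,0,-30],0,-1]
    - [[0,0,-30],0,-1]
    - [[0,0,-25],0,-1]
    - [[0,0,-13],0,-1]
    - [[0,0,0],0,-1]
    - [[0,0,0],0,-1]

```text
clock: 3.5
eef_pos: [468.3, -291.5, 205.7]
eef_rot: [3.14, 0.0, 0.945]
wrist_force: [-0.2, -0.2, 0.4]
finger_gap: 94.2
finger_force: 0.0
```

send_rows:
  series:
    - [[0,0,0],0,0]
    - [[0,0,0],0,1]
    - [[0,0,0],0,1]
    - [[0,0,0],0,1]
    - [[0,0,0],0,1]
    - [[0,0,0],0,1]
    - [[0,0,0],0,1]
    - [[0,0,0],0,1]
  squeeze: 25

```text
clock: 4.3
eef_pos: [468.2, -291.0, 204.6]
eef_rot: [-3.142, 0.0, 0.945]
wrist_force: [0.2, 0.4, -0.6]
finger_gap: 33.8
finger_force: 0.0
```

send_rows:
  series:
    - [[3.2,2.6,-1.6],0,0.2]
    - [[0,0,0],0,0.2]
    - [[0,0,0],0,1]
    - [[0,0,0],0,1]
    - [[0,0,0],0,1]
    - [[0,0,0],0,1]
    - [[0,0,0],0,1]
    - [[0,0,0],0,1]

```text
clock: 5.1
eef_pos: [471.4, -288.4, 203.0]
eef_rot: [-3.142, -0.0, 0.945]
wrist_force: [-0.2, 0.1, -0.1]
finger_gap: 11.9
finger_force: 25.0
```

send_rows:
  series:
    - [[0,0,20],0,1]
    - [[0,0,35],0,1]
    - [[0,0,35],0,1]
    - [[0,0,35],0,1]
    - [[0,20,5],8,1]
    - [[0,30,0],8,1]
    - [[0,30,0],8,1]
    - [[0,30,0],8,1]
    - [[0,30,0],8,1]
    - [[0,30,0],8,1]
    - [[0,30,0],8,1]
    - [[0,30,0],8,1]

```text
clock: 6.3
eef_pos: [471.1, -57.2, 332.8]
eef_rot: [-3.141, -0.0, 2.068]
wrist_force: [1.9, 0.5, -2.0]
finger_gap: 12.2
finger_force: 25.0
```

send_rows:
  series:
    - [[0,30,0],8,1]
    - [[0,30,0],8,1]
    - [[0,30,0],8,1]
    - [[0,30,0],8,1]
    - [[0,20,0],8,1]
    - [[0,10,0],8,1]
    - [[0,0,0],8,1]
    - [[0,0,0],8,1]
    - [[0,0,0],8,1]
    - [[0,0,0],0,1]
    - [[0,0,0],0,1]

```text
clock: 7.4
eef_pos: [471.4, 91.6, 332.9]
eef_rot: [3.142, -0.0, -2.969]
wrist_force: [-0.2, 0.7, -3.1]
finger_gap: 12.2
finger_force: 25.0
```

send_rows:
  series:
    - [[30,0,0],2.7,1]
    - [[30,0,0],0,1]
    - [[30,0,0],0,1]
    - [[20,0,0],0,1]
    - [[12,-0.4,0],0,1]
    - [[0,0,-20],0,1]
    - [[0,0,-20],0,1]
    - [[0,0,0],0,1]
    - [[0,0,0],0,1]

```text
clock: 8.3
eef_pos: [593.5, 91.2, 293.5]
eef_rot: [3.142, -0.0, -2.92]
wrist_force: [0.1, -0.1, -2.5]
finger_gap: 12.0
finger_force: 25.0
```

Run:
```python
from h import *
st(); ims=[]
for c in("top","side"):
    p=camera(c); z=read_state()["eef_pos"][2]-203
    print(c,circ(p,(593,91),z+101.5,29),circ(p,(593,91),z+31.5,29),circ(p,(593,91),80,36))
    x,y=px(p,[(593,91,140)])[0].astype(int)
    ims.append(cv2.resize(p["color"][y-30:y+40,x-40:x+40],None,fx=5,fy=5,interpolation=cv2.INTER_CUBIC))
cv2.imwrite("pics/over.png",np.hstack(ims))
```

```text
{'clock': 8.3, 'joints': [0.09, 0.42, 1.38, 0.0, 1.34, -1.7], 'eef_pos': [593.49, 91.19, 293.49], 'eef_rot': [3.14, -0.0, -2.92], 'wrist_force': [0.12, -0.08, -2.53], 'moment': [0.06, -0.15, -0.04], 'finger_gap': 11.96, 'finger_force': 25.0}
top [  5.1 588.   93.6] [  4.5 597.9  91.6] [  2.2 597.1  95. ]
side [ 21.2 591.9  95.5] [ 15.7 597.6  86.5] [ 26.5 592.5  91.9]
```

View pics/over.png

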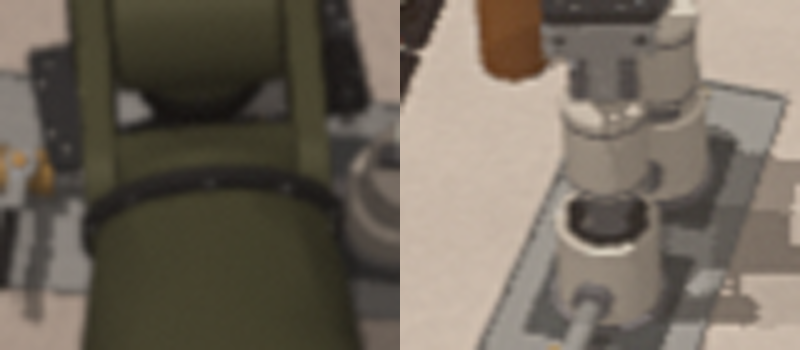

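The side view shows the neck at (607,220), centred over the mouth at (605,222). Next I'll lower it gently.

send_rows:
  series:
    - [[0,0,-8],0,1]
    - [[0,0,-2],0,1]
    - [[0,0,-1.5],0,1]
    - [[0,0,0],0,1]

```text
clock: 8.8
eef_pos: [593.4, 91.2, 281.4]
eef_rot: [3.142, -0.0, -2.918]
wrist_force: [0.4, 0.2, -3.5]
finger_gap: 11.9
finger_force: 25.0
```

send_rows:
  series:
    - [[0,0,-1.5],0,1]
    - [[0,0,-1],0,1]
    - [[0,0,0],0,1]

```text
clock: 9.1
eef_pos: [593.4, 91.2, 278.9]
eef_rot: [3.142, -0.0, -2.917]
wrist_force: [-0.3, 0.5, -3.3]
finger_gap: 11.7
finger_force: 25.0
```

send_rows:
  series:
    - [[0,0,-1],0,1]
    - [[0,0,-0.5],0,1]
    - [[0,0,0],0,1]

```text
clock: 9.4
eef_pos: [593.4, 91.2, 277.5]
eef_rot: [3.142, -0.0, -2.917]
wrist_force: [0.2, 0.2, -3.2]
finger_gap: 11.9
finger_force: 25.0
```

send_rows:
  series:
    - [[0,0,-1],0,1]
    - [[0,0,-0.5],0,1]
    - [[0,0,0],0,1]

```text
clock: 9.7
eef_pos: [593.4, 91.2, 275.9]
eef_rot: [3.142, -0.0, -2.917]
wrist_force: [-0.1, -0.1, -2.9]
finger_gap: 11.8
finger_force: 25.0
```

send_rows:
  series:
    - [[0,0,-1],0,1]
    - [[0,0,0],0,1]

```text
clock: 9.9
eef_pos: [593.4, 91.2, 274.9]
eef_rot: [3.142, -0.0, -2.917]
wrist_force: [0.6, -0.0, -3.0]
finger_gap: 11.6
finger_force: 25.0
```

send_rows:
  series:
    - [[0,0,-1.5],0,1]
    - [[0,0,-0.5],0,1]
    - [[0,0,0],0,1]

```text
clock: 10.2
eef_pos: [593.4, 91.2, 272.9]
eef_rot: [3.142, -0.0, -2.917]
wrist_force: [-0.0, -0.3, -2.2]
finger_gap: 11.9
finger_force: 25.0
```

send_rows:
  series:
    - [[0,0,-1.5],0,1]
    - [[0,0,-0.5],0,1]
    - [[0,0,0],0,1]

```text
clock: 10.5
eef_pos: [593.5, 91.2, 271.5]
eef_rot: [-3.141, 0.001, -2.917]
wrist_force: [-0.3, -0.6, 2.8]
finger_gap: 11.7
finger_force: 25.0
```

send_rows:
  series:
    - [[0,0,-1],0,1]
    - [[0,0,-1],0,1]
    - [[0,0,0],0,1]

```text
clock: 10.8
eef_pos: [593.5, 91.2, 269.2]
eef_rot: [-3.142, 0.0, -2.917]
wrist_force: [-0.7, -0.3, 4.2]
finger_gap: 11.6
finger_force: 25.0
```

It went straight into the slots and is on the spring, which shows as a step of about 6 N. Now I'll push to around 52 mm.

send_rows:
  series:
    - [[0,0,-2],0,1]
    - [[0,0,-2],0,1]
    - [[0,0,-2],0,1]
    - [[0,0,-2],0,1]
    - [[0,0,0],0,1]
  squeeze: 30

```text
clock: 11.3
eef_pos: [593.5, 91.2, 261.4]
eef_rot: [-3.141, 0.001, -2.918]
wrist_force: [-1.8, 0.7, 9.7]
finger_gap: 11.7
finger_force: 30.0
```

send_rows:
  series:
    - [[0,0,-1.5],0,1]
    - [[0,0,-1],0,1]
    - [[0,0,0],0,1]

```text
clock: 11.6
eef_pos: [593.6, 91.2, 259.3]
eef_rot: [-3.141, 0.001, -2.917]
wrist_force: [-2.3, -0.3, 11.3]
finger_gap: 12.2
finger_force: 30.0
```

send_rows:
  series:
    - [[0,0,-1],0,1]
    - [[0,0,0],0,1]
    - [[0,0,0],-3,1]
    - [[0,0,0],-5,1]
    - [[0,0,0],-6,1]
    - [[0,0,0],0,1]

```text
clock: 12.2
eef_pos: [593.9, 91.3, 258.7]
eef_rot: [3.141, 0.003, 3.118]
wrist_force: [-0.6, 0.3, 11.0]
finger_gap: 12.0
finger_force: 30.0
```

```bash
python3 -c "from h import *;st()"
```

```text
{'clock': 12.2, 'joints': [0.09, 0.45, 1.42, 0.0, 1.27, -1.46], 'eef_pos': [593.86, 91.34, 258.74], 'eef_rot': [3.14, 0.0, 3.12], 'wrist_force': [-0.6, 0.35, 11.05], 'moment': [0.15, -0.08, -0.04], 'finger_gap': 11.96, 'finger_force': 30.0}
```

send_rows:
  series:
    - [[0,0,0],-6,1]
    - [[0,0,0],-6,1]
    - [[0,0,0],-6,1]
    - [[0,0,0],-6,1]
    - [[0,0,0],-6,1]
    - [[0,0,0],-6,1]
    - [[0,0,0],-6,1]
    - [[0,0,0],-6,1]
    - [[0,0,0],-6,1]
    - [[0,0,0],-6,1]

```text
clock: 13.2
eef_pos: [594.0, 91.3, 258.8]
eef_rot: [3.139, 0.001, 2.07]
wrist_force: [1.0, -0.3, 11.2]
finger_gap: 11.7
finger_force: 30.0
```

```bash
python3 -c "from h import *;st()"
```

```text
{'clock': 13.2, 'joints': [0.09, 0.45, 1.42, -0.0, 1.27, -0.41], 'eef_pos': [594.02, 91.25, 258.85], 'eef_rot': [3.14, 0.0, 2.07], 'wrist_force': [0.98, -0.26, 11.24], 'moment': [-0.18, -0.36, 0.06], 'finger_gap': 11.71, 'finger_force': 30.0}
```

send_rows:
  series:
    - [[0,0,0],-5,1]
    - [[0,0,0],-5,1]
    - [[0,0,0],-3,1]
    - [[0,0,0],0,1]

```text
clock: 13.6
eef_pos: [594.0, 91.2, 258.8]
eef_rot: [3.138, 0.001, 1.845]
wrist_force: [1.0, -0.5, 10.8]
finger_gap: 11.9
finger_force: 30.0
```

```bash
python3 -c "from h import *;st()"
```

```text
{'clock': 13.6, 'joints': [0.09, 0.45, 1.42, -0.0, 1.27, -0.18], 'eef_pos': [594.01, 91.22, 258.84], 'eef_rot': [3.14, 0.0, 1.85], 'wrist_force': [0.96, -0.53, 10.75], 'moment': [-0.22, -0.32, 0.01], 'finger_gap': 11.89, 'finger_force': 30.0}
```

send_rows:
  series:
    - [[0,0,0],-2,1]
    - [[0,0,0],-2,1]
    - [[0,0,0],0,1]

```text
clock: 13.9
eef_pos: [594.0, 91.2, 258.9]
eef_rot: [3.138, 0.001, 1.776]
wrist_force: [1.1, -1.1, 10.1]
finger_gap: 11.6
finger_force: 30.0
```

```bash
python3 -c "from h import *;st()"
```

```text
{'clock': 13.9, 'joints': [0.09, 0.45, 1.42, -0.0, 1.27, -0.11], 'eef_pos': [594.02, 91.18, 258.85], 'eef_rot': [3.14, 0.0, 1.78], 'wrist_force': [1.08, -1.08, 10.14], 'moment': [-0.24, -0.32, -0.02], 'finger_gap': 11.6, 'finger_force': 30.0}
```

send_rows:
  series:
    - [[0,0,0],-2,1]
    - [[0,0,0],-1.5,1]
    - [[0,0,0],0,1]

```text
clock: 14.2
eef_pos: [593.9, 91.2, 258.8]
eef_rot: [3.139, 0.0, 1.716]
wrist_force: [-0.4, -1.3, 12.2]
finger_gap: 11.9
finger_force: 30.0
```

```bash
python3 -c "from h import *;st()"
```

```text
{'clock': 14.2, 'joints': [0.09, 0.45, 1.42, -0.0, 1.27, -0.05], 'eef_pos': [593.93, 91.2, 258.79], 'eef_rot': [3.14, 0.0, 1.72], 'wrist_force': [-0.41, -1.26, 12.16], 'moment': [-0.23, -0.2, 0.18], 'finger_gap': 11.93, 'finger_force': 30.01}
```

send_rows:
  series:
    - [[0,0,0],-2,1]
    - [[0,0,0],0,1]

```text
clock: 14.4
eef_pos: [593.9, 91.3, 258.8]
eef_rot: [3.139, 0.0, 1.681]
wrist_force: [-0.4, -0.7, 11.2]
finger_gap: 11.6
finger_force: 30.2
```

```bash
python3 -c "from h import *;st()"
```

```text
{'clock': 14.4, 'joints': [0.09, 0.45, 1.42, -0.0, 1.27, -0.02], 'eef_pos': [593.9, 91.27, 258.8], 'eef_rot': [3.14, 0.0, 1.68], 'wrist_force': [-0.38, -0.69, 11.17], 'moment': [-0.17, -0.02, 0.39], 'finger_gap': 11.59, 'finger_force': 30.15}
```

That's the stop: the moment jumped to 0.39 N m after about 96°. I'll ease the turn and let off.

send_rows:
  series:
    - [[0,0,0],-0.0,1]
    - [[0,0,0],1.5,1]
    - [[0,0,1],0,1]
    - [[0,0,1],0,1]
    - [[0,0,1],0,1]
    - [[0,0,0],0,1]

```text
clock: 15.0
eef_pos: [593.8, 91.2, 261.4]
eef_rot: [3.139, 0.0, 1.708]
wrist_force: [-0.9, -0.7, 8.1]
finger_gap: 11.8
finger_force: 30.0
```

```bash
python3 -c "from h import *;st()"
```

```text
{'clock': 15.0, 'joints': [0.09, 0.45, 1.42, -0.0, 1.27, -0.05], 'eef_pos': [593.82, 91.18, 261.36], 'eef_rot': [3.14, 0.0, 1.71], 'wrist_force': [-0.91, -0.69, 8.14], 'moment': [-0.21, -0.19, 0.13], 'finger_gap': 11.84, 'finger_force': 30.01}
```

send_rows:
  series:
    - [[0,0,0.7],0,1]
    - [[0,0,0],0,1]

```text
clock: 15.2
eef_pos: [593.8, 91.2, 261.9]
eef_rot: [3.14, 0.0, 1.708]
wrist_force: [1.1, -0.6, 7.0]
finger_gap: 11.8
finger_force: 30.0
```

```bash
python3 -c "from h import *;st()"
```

```text
{'clock': 15.2, 'joints': [0.09, 0.45, 1.42, -0.0, 1.28, -0.05], 'eef_pos': [593.81, 91.2, 261.89], 'eef_rot': [3.14, 0.0, 1.71], 'wrist_force': [1.06, -0.57, 7.04], 'moment': [-0.23, -0.33, 0.11], 'finger_gap': 11.82, 'finger_force': 30.01}
```

send_rows:
  series:
    - [[0,0,1],0,1]
    - [[0,0,0],0,1]

```text
clock: 15.4
eef_pos: [593.8, 91.2, 262.9]
eef_rot: [3.14, 0.0, 1.708]
wrist_force: [0.4, -0.4, 6.8]
finger_gap: 12.0
finger_force: 30.0
```

send_rows:
  series:
    - [[0,0,0.8],0,1]
    - [[0,0,0],0,1]

```text
clock: 15.6
eef_pos: [593.7, 91.2, 263.3]
eef_rot: [3.14, 0.0, 1.708]
wrist_force: [2.5, -0.0, 4.1]
finger_gap: 12.1
finger_force: 30.0
```

send_rows:
  series:
    - [[0,0,0.5],0,1]
    - [[0,0,0],0,1]

```text
clock: 15.8
eef_pos: [593.6, 91.2, 263.4]
eef_rot: [3.141, 0.0, 1.708]
wrist_force: [4.0, 0.2, 0.7]
finger_gap: 11.8
finger_force: 30.0
```

The lift stopped at 263.4 while the force dropped away, so the pin is in the notch. I'll release and rise.

send_rows:
  series:
    - [[0,0,0],0,0.5]
    - [[0,0,0],0,0.3]
    - [[0,0,0],0,0.3]
    - [[0,0,0],0,0]
    - [[0,0,0],0,-0.2]
    - [[0,0,0],0,-0.2]
    - [[0,0,20],0,-0.2]
    - [[0,0,30],0,-0.2]
    - [[0,0,30],0,1]
    - [[-30,0,0],0,1]
    - [[-30,0,0],0,1]
    - [[-30,0,0],0,1]

```text
clock: 17.0
eef_pos: [502.2, 91.1, 343.5]
eef_rot: [3.142, -0.0, 1.707]
wrist_force: [-1.3, 1.2, 0.4]
finger_gap: 27.8
finger_force: 0.0
```

send_rows:
  series:
    - [[-30,0,0],0,1]
    - [[-30,0,0],0,1]
    - [[-30,0,0],0,1]
    - [[-30,0,0],0,1]
    - [[0,0,0],0,1]

```text
clock: 17.5
eef_pos: [381.3, 91.3, 344.1]
eef_rot: [3.14, -0.0, 1.708]
wrist_force: [-0.1, -0.1, -0.1]
finger_gap: 0.4
finger_force: 0.0
```

Run:
```python
from h import *
st(); ims=[]
for c in("side","top"):
    p=camera(c)
    for h in(54,57,66): print(c,h,circ(p,(593,91),h+2+101.5,29))
    for n in("cartridge","head","fitted_head","valve_pivot","valve_tip"):
        print(n,[(np.round(w(p,d["point"]),0).tolist(),round(d["confidence"],2)) for d in spot_point(n,p)[:4]])
    x,y=px(p,[(593,120,100)])[0].astype(int)
    ims.append(cv2.resize(p["color"][y-40:y+40,x-50:x+40],None,fx=4.4,fy=4.4,interpolation=cv2.INTER_CUBIC))
cv2.imwrite("pics/lock.png",np.hstack(ims))
```

```text
{'clock': 17.5, 'joints': [0.14, -0.1, 1.86, 0.0, 1.38, 0.0], 'eef_pos': [381.33, 91.27, 344.06], 'eef_rot': [3.14, -0.0, 1.71], 'wrist_force': [-0.11, -0.1, -0.13], 'moment': [-0.07, -0.13, -0.02], 'finger_gap': 0.44, 'finger_force': 0.0}
side 54 [ 47.4 595.2  86.4]
side 57 [ 47.2 594.4  89.6]
side 66 [ 22.5 591.6  95.9]
cartridge [([595.0, 91.0, 57.0], 0.82), ([420.0, -404.0, -0.0], 0.56)]
head [([593.0, 90.0, 5.0], 0.66), ([725.0, -148.0, 1.0], 0.47)]
fitted_head [([584.0, -42.0, 3.0], 0.64)]
valve_pivot [([602.0, 209.0, 70.0], 0.94)]
valve_tip [([525.0, 220.0, 72.0], 0.45), ([597.0, 90.0, 4.0], 0.33)]
top 54 [ 41.9 593.5  92.8]
top 57 [ 41.6 592.8  92.8]
top 66 [ 40.9 590.8  92.8]
cartridge [([422.0, -404.0, -2.0], 0.91), ([508.0, -390.0, 0.0], 0.7), ([596.0, 96.0, 61.0], 0.67), ([374.0, 402.0, 0.0], 0.4)]
head [([607.0, 214.0, 63.0], 0.64), ([593.0, 95.0, 2.0], 0.55), ([594.0, 94.0, 61.0], 0.38)]
fitted_head [([584.0, -37.0, 1.0], 0.73), ([356.0, -168.0, -5.0], 0.69)]
valve_pivot []
valve_tip [([521.0, 225.0, 61.0], 0.63), ([733.0, -325.0, 4.0], 0.43), ([603.0, 218.0, 62.0], 0.17)]
```

View pics/lock.png

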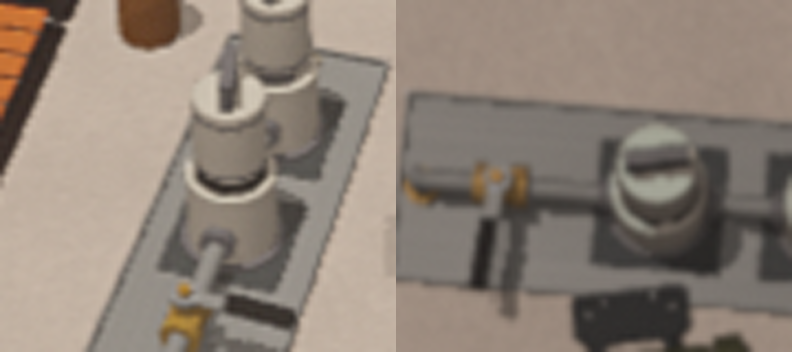

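Side view: the new cartridge sits at (230,130) at the same height as the fitted one. The circle fit matches 57 mm best, so it is locked. The lever is still shut, at (260,308). I'll push it along its arc with the closed fingers.

send_rows:
  series:
    - [[28,15.8,0],-6,1]
    - [[28,15.8,0],-6.5,1]
    - [[28,15.8,0],0,1]
    - [[28,15.8,0],0,1]
    - [[28,15.8,0],0,1]
    - [[28,15.8,0],0,1]
    - [[0,0,-30],0,1]
    - [[0,0,-30],0,1]
    - [[0,0,-30],0,1]
    - [[0,0,-30],0,1]
    - [[0,0,0],0,1]

```text
clock: 19.2
eef_pos: [550.3, 185.7, 219.7]
eef_rot: [-3.135, 0.002, 1.489]
wrist_force: [-0.2, 0.2, 0.1]
finger_gap: 0.6
finger_force: 0.0
```

send_rows:
  series:
    - [[0,0,-30],0,1]
    - [[0,0,-25],0,1]
    - [[0,0,-15],0,1]
    - [[0,0,0],0,1]
    - [[0,0,0],0,1]

```text
clock: 19.7
eef_pos: [552.0, 186.2, 155.0]
eef_rot: [3.14, -0.0, 1.489]
wrist_force: [-0.2, -0.2, 0.8]
finger_gap: 0.2
finger_force: 0.0
```

```bash
cat > arc.py <<'E'
from h import *
import sys
pv=np.array([603.3,211.8]);r=52;o=14.5;a=-0.081
u=lambda t:np.array([np.cos(t),np.sin(t)])
P=lambda th:pv+r*u(np.pi+a-th)-o*u(np.pi/2+a-th)
s=read_state();st(); x=np.array(s["eef_pos"][:2]); yaw=s["eef_rot"][2]
for th in map(float,sys.argv[1:]):
    print(th,np.round(P(th)-x,1),"turn",round(np.degrees((np.pi/2+a-th-yaw+np.pi)%(2*np.pi)-np.pi),1)); x=P(th); yaw=np.pi/2+a-th
E
python3 arc.py 0 .12 .24 .36 .48 .6 .72 .84 .96 1.08 1.2 1.32 1.44 1.5
```

```text
{'clock': 19.7, 'joints': [0.26, 0.53, 1.57, -0.0, 1.05, 0.34], 'eef_pos': [551.98, 186.16, 154.98], 'eef_rot': [3.14, -0.0, 1.49], 'wrist_force': [-0.19, -0.2, 0.76], 'moment': [-0.04, -0.06, -0.02], 'finger_gap': 0.2, 'finger_force': 0.0}
0.0 [-1.7 15.4] turn 0.0
0.12 [-0.8  6.4] turn -6.9
0.24 [-0.1  6.5] turn -6.9
0.36 [0.7 6.4] turn -6.9
0.48 [1.5 6.3] turn -6.9
0.6 [2.2 6.1] turn -6.9
0.72 [2.9 5.8] turn -6.9
0.84 [3.6 5.4] turn -6.9
0.96 [4.2 4.9] turn -6.9
1.08 [4.8 4.4] turn -6.9
1.2 [5.3 3.8] turn -6.9
1.32 [5.7 3.1] turn -6.9
1.44 [6.  2.4] turn -6.9
1.5 [3.1 0.9] turn -3.4
```

send_rows:
  series:
    - [[-1.7,5,-2],0,1]
    - [[0,5,0],0,1]
    - [[0,5.4,0],0,1]
    - [[-0.8,6.4,0],-6.9,1]
    - [[-0.1,6.5,0],-6.9,1]
    - [[0,0,0],0,1]

```text
clock: 20.3
eef_pos: [548.9, 215.1, 152.0]
eef_rot: [3.141, -0.0, 1.247]
wrist_force: [-0.1, 0.1, -0.1]
finger_gap: 0.4
finger_force: 0.0
```

```bash
python3 arc.py .36 .48; python3 -c "
from h import *
for c in('side','top'):
    p=camera(c);print([(np.round(w(p,d['point']),0).tolist(),round(d['confidence'],2)) for d in spot_point('valve_tip',p)[:2]])"
```

```text
{'clock': 20.3, 'joints': [0.31, 0.55, 1.55, -0.0, 1.05, 0.63], 'eef_pos': [548.86, 215.07, 151.96], 'eef_rot': [3.14, -0.0, 1.25], 'wrist_force': [-0.08, 0.11, -0.11], 'moment': [-0.06, -0.04, 0.01], 'finger_gap': 0.35, 'finger_force': 0.0}
0.36 [1.2 5.8] turn -6.7
0.48 [1.5 6.3] turn -6.9
[([528.0, 239.0, 70.0], 0.57)]
[]
```

The lever is moving, with its tip now at (528,239). I'll carry on along the arc.

send_rows:
  series:
    - [[1.2,5.8,0],-6.7,1]
    - [[1.5,6.3,0],-6.9,1]
    - [[2.2,6.1,0],-6.9,1]
    - [[2.9,5.8,0],-6.9,1]
    - [[3.6,5.4,0],-6.9,1]
    - [[4.2,4.9,0],-6.9,1]
    - [[4.8,4.4,0],-6.9,1]
    - [[5.3,3.8,0],-6.9,1]
    - [[0,0,0],0,1]

```text
clock: 21.4
eef_pos: [574.6, 257.0, 151.3]
eef_rot: [-3.141, 0.001, 0.288]
wrist_force: [-0.3, -0.1, -0.5]
finger_gap: 0.4
finger_force: 0.2
```

```bash
python3 arc.py 1.32 1.44 1.5; python3 -c "
from h import *
for c in('side','top'):
    p=camera(c);print([(np.round(w(p,d['point']),0).tolist(),round(d['confidence'],2)) for d in spot_point('valve_tip',p)[:2]])"
```

```text
{'clock': 21.4, 'joints': [0.36, 0.63, 1.42, 0.0, 1.1, 1.64], 'eef_pos': [574.55, 257.0, 151.33], 'eef_rot': [-3.14, 0.0, 0.29], 'wrist_force': [-0.26, -0.1, -0.52], 'moment': [0.06, 0.09, -0.02], 'finger_gap': 0.38, 'finger_force': 0.15}
1.32 [5.7 3.6] turn -6.8
1.44 [6.  2.4] turn -6.9
1.5 [3.1 0.9] turn -3.4
[([586.0, 289.0, 69.0], 0.36)]
[([372.0, 399.0, -2.0], 0.56)]
```

Now the last stretch, stopping by feel at the end stop.

send_rows:
  series:
    - [[5.7,3.6,0],-6.8,1]
    - [[6,2.4,0],-6.9,1]
    - [[3.1,0.9,0],-3.4,1]
    - [[0,0,0],0,1]

```text
clock: 22.0
eef_pos: [589.3, 263.4, 151.5]
eef_rot: [3.141, 0.0, -0.009]
wrist_force: [-0.1, -0.7, 0.4]
finger_gap: 0.7
finger_force: 0.3
```

send_rows:
  series:
    - [[2,0,0],0,1]
    - [[0,0,0],0,1]

```text
clock: 22.2
eef_pos: [590.2, 263.5, 151.4]
eef_rot: [3.141, 0.004, -0.006]
wrist_force: [-11.6, -3.1, 5.2]
finger_gap: 0.5
finger_force: 6.0
```

send_rows:
  series:
    - [[1.5,0,0],0,1]
    - [[0,0,0],0,1]

```text
clock: 22.4
eef_pos: [590.7, 263.6, 151.3]
eef_rot: [3.14, 0.007, -0.006]
wrist_force: [-23.6, -4.3, 10.6]
finger_gap: 0.3
finger_force: 10.9
```

send_rows:
  series:
    - [[-20,0,0],0,1]
    - [[-25,0,0],0,1]
    - [[-25,0,20],0,1]
    - [[-25,0,30],0,1]
    - [[-25,-15,30],0,1]
    - [[-25,-30,30],0,1]
    - [[-20,-30,30],0,1]
    - [[0,-30,0],0,1]
    - [[0,-30,0],0,1]
    - [[0,-30,0],0,1]
    - [[0,0,0],0,1]

```text
clock: 23.5
eef_pos: [427.7, 96.4, 291.9]
eef_rot: [3.141, -0.001, -0.009]
wrist_force: [-0.3, 0.6, -0.6]
finger_gap: 0.3
finger_force: 0.0
```

Run:
```python
from h import *
st(); ims=[]
for c in("side","top"):
    p=camera(c)
    print(c,circ(p,(593,91),57+2+101.5,29))
    for n in("cartridge","valve_tip","valve_pivot"):
        print(n,[(np.round(w(p,d["point"]),0).tolist(),round(d["confidence"],2)) for d in spot_point(n,p)[:4]])
    x,y=px(p,[(593,150,100)])[0].astype(int)
    ims.append(cv2.resize(p["color"][y-40:y+50,x-50:x+40],None,fx=4.4,fy=4.4,interpolation=cv2.INTER_CUBIC))
cv2.imwrite("pics/end.png",np.hstack(ims))
```

```text
{'clock': 23.5, 'joints': [0.14, 0.06, 1.83, -0.0, 1.25, 1.72], 'eef_pos': [427.68, 96.43, 291.93], 'eef_rot': [3.14, -0.0, -0.01], 'wrist_force': [-0.28, 0.6, -0.55], 'moment': [0.02, -0.01, -0.02], 'finger_gap': 0.29, 'finger_force': 0.0}
side [ 47.4 594.4  89.6]
cartridge [([598.0, 90.0, 59.0], 0.86), ([509.0, -386.0, 0.0], 0.54), ([421.0, -406.0, -2.0], 0.54)]
valve_tip [([610.0, 289.0, 66.0], 0.47)]
valve_pivot [([647.0, 432.0, 2.0], 0.71), ([601.0, 209.0, 67.0], 0.62)]
top [ 41.6 592.9  92.8]
cartridge [([508.0, -390.0, -6.0], 0.77), ([418.0, -402.0, -3.0], 0.69), ([596.0, 95.0, 62.0], 0.53), ([428.0, 538.0, 0.0], 0.38)]
valve_tip [([609.0, 293.0, 61.0], 0.63)]
valve_pivot [([605.0, 213.0, 64.0], 0.75)]
```

View pics/end.png

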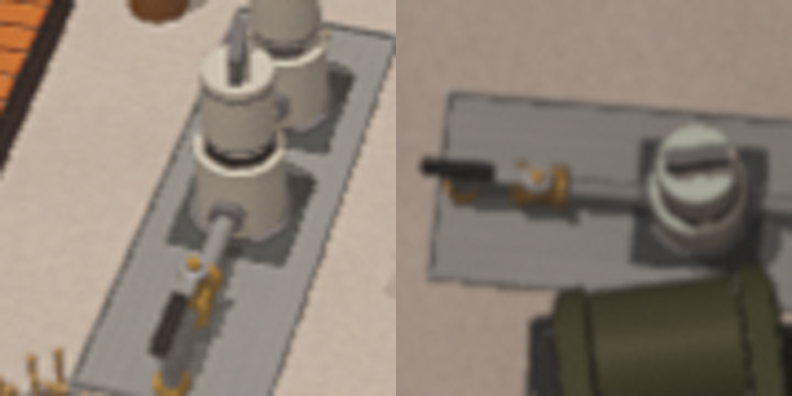

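The lever, at (170,325) in the side view, now lies along the pipe with its tip near (610,291), where the fully open position should put it. The cartridge hasn't moved.

```bash
python3 -c "from cell import *;print(sign_off())"
```

```text
the job is handed in; nothing more can be done
None
```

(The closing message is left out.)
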